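# Tip the candle box down and shut the gift case

## Robot

A 7-joint arm with a two-finger parallel gripper is mounted at the origin on the work surface. World frame = base frame: x ahead of the robot, y to its left, z up, the work surface at z = 0. Lengths are in m, angles in rad, forces in N, time in s.
With the tool pointing down it reaches from about 0.35 to 0.9 m from the base axis. Payload 19.9 kg.
Tool frame: the origin (TCP) lies between the finger pads; the fingertips stand 19 mm ahead of it and the grasp point (between the pads) is the TCP; z points along the fingers, y is the line along which they close (so a half turn about z gives the same grasp; the last joint's range is limited). The gripper opens to 94 mm and grips with 3 to 60 N. Pads are 16 mm wide; open, the fingers measure 119 mm over their backs; the gripper's body (75 mm by 177 mm) begins 78 mm behind the grasp point.
Start: joints at [-1.185, 0.417, -0.01, 1.614, 0.005, 1.111, -0.053], TCP at [0.259, 0.569, 0.224] pointing down, gripper open.
Joint ranges: [-2.81, 2.81], [-0.39, 2.02], [-1.27, 1.25], [0.06, 2.57], [-1.19, 4.33], [0.19, 2], [-2.82, 2.82]. Speed limits (rad/s): [1.89, 1.89, 2.39, 2.39, 3.01, 3.01, 3.01].

## Interface

Orientations are given as a 3x3 rotation matrix whose columns are the frame's x, y, z axes.
In Python, from rig import robot gives the robot as it stands. Calls block until the motion is done:
- robot.move_ptp(position, orientation): joint-space move of the TCP to a pose.
- robot.move_linear(position, velocity=0.15, frame=None, threshold=None): straight line of the TCP; frame=None keeps the orientation; velocity is the mean speed in m/s. With threshold (N) it stops when the force on the tool has changed by that much, and returns True; else False.
- robot.goto_joints(angles): joint-space move.
- robot.gripper_to(opening): finger opening in m; the grip force is fixed at half the most; returns when the fingers have stopped.
- robot.pause(seconds).
- robot.ik(position, orientation): joint angles nearest the present ones, or None.
- robot.get_state(): the state.
- robot.grab_frame(name): name is "scene" or "side" or "wrist"; returns the picture (400x640x3 uint8, red, green, blue); there is no depth.
- robot.camera_info(name): a dict with "fx", "fy", "cx", "cy" (pixels), "rvec" (rotation vector, rad) and "tvec" (3), from world to camera coordinates, as OpenCV has them. Camera axes: x right, y down, z forward; pixel columns grow to the right and rows downward; lengths in m; the calibration is good to about 2 mm. The wrist camera is an equidistant fisheye: a pixel r from the principal point sees the ray r / f radians off the axis. A picture is of the moment at which its call begins: read the wrist's pose just before it. camera_info takes no time and is no camera call; for the wrist camera it gives the pose at the moment of the call.
A pose or a line that the arm cannot do raises robot.PlanningError and nothing moves.
- robot.sign_off(): hands the job in; it is judged then, once.
The state is a dict: "time": time; "qpos": joint angles; "joint_vel": joint speeds; "effort": joint torques, N m; "ee_pos": TCP position; "tool_rot": TCP orientation; "force": force on the tool from outside, world axes, zero at the start; "moment": the same for the moment, N m; "opening": finger opening in m; "grasp_force": force on a finger pad.
Only numpy, scipy, OpenCV 4.12 (cv2) and the standard library are available. Lean on these libraries where they do the work, as an engineer would, in place of code of your own. Each camera call takes 0.05 s, during which the arm holds its last target. There are 200 camera calls.

## Task

In the open wooden gift case one candle box already lies flat and the other still stands on end. Using only light pushes of the fingers, and picking nothing up, push the standing box over along its lane so that it lies on its back with its window upward beside the other, then push the open lid over until it is fully shut and move clear. Leave the candles and other goods around the case where they are.

Things in the scene. Friction and masses are not known exactly. Their poses are not given: they have to be found in the camera images.
- case: dark wooden gift case, fixed, 242 (x) x 158 (y) x 76 mm high without lid; origin under its centre, z up. Walls 6 mm, floor 8 mm thick. A 6 mm divider along x, 43 mm high, makes two lanes 230 x 70 mm, centred at y = +38 and -38 mm. Lid hinged on the +y rim. The standing box is near the -x end of either lane and must fall toward +x.
- lid (a joint): lid angle, rad: 0 shut (hard stop); starts at 1.8 to 2.1, leaning outward. A flat wooden panel, 242 (along x) x 158 x 7 mm, no handle; shut, its top is at z 83 mm. Hinge line parallel to the case's x at case y +79, z +76 mm, level with the panel's inner face. Stiff hinge: the lid stays at any angle and must be pushed all the way down, 2 to 4 N near its edge.
- lid_edge (a point): middle of the lid's free edge, on its outer (upper when shut) face, 158 mm from the hinge
- tall_box: kraft candle box standing on end on the case floor, 60 x 60 x 130 mm tall, about 0.3 kg, loose; origin at the centre of its foot, own z to its top, own x along the case's x. White window low on its -x face, which turns upward when it is tipped toward +x. Pushed near the top it tips without sliding, falls by itself past about 25 degrees and fits its lane with room to spare.
- tall_box_mid (a point): centre of the standing candle box, 65 mm above its foot along its own z
- laid_box: a like candle box, already lying flat in the other lane, window up; loose. Origin at the middle of the bottom edge of its foot end; it reaches 130 mm along its own +x, 60 mm wide, 60 mm high (z up).
- candle_a: white candle jar, 62 mm across, 45 mm high, 0.16 kg, loose; origin under its centre, z up. Leave alone. Stands 60 to 70 mm off the case's -y side.
- candle_b: white candle jar, 62 mm across, 45 mm high, 0.16 kg, loose; origin under its centre, z up. Leave alone. Stands 60 to 70 mm off the case's -y side.
- candle_c: white candle jar, 62 mm across, 45 mm high, 0.16 kg, loose; origin under its centre, z up. Leave alone. Stands far to the robot's right.
- bottle: amber bottle with black cap, 44 mm across, 110 mm high, origin under its centre. Far to the left. Leave alone.
- tape: roll of yellow tape lying flat, 84 mm across, 30 mm high, origin under its centre. Far to the left. Leave alone.
- soap_box: small flat kraft box, 90 x 60 x 35 mm, origin under its centre. Far to the right. Leave alone.
Mind the look-alikes: they are no part of the job. Leave any blue or red look-alike of the tall_box alone.

How it is judged:
On the way, in this order (a step that is already met when the one before it is completed fails the run):
1. the standing box has been tipped and lies flat on its back, window up, in the case, the lid still open (angle between tall_box's own x axis and vertical above 3 rad and z of tall_box_mid in the frame of case below 0.045 m and linear speed of tall_box below 0.03 m/s and value of joint lid above 1 rad), for 0.2 s.
2. the lid is pushed fully shut (value of joint lid below 0.05 rad), for 0.2 s.
At the end, for the whole second after the job is handed in: The tipped box lies flat on its back in its lane (window up within 8 degrees, its centre less than 45 mm above the bench), at rest; the other box still lies flat on the case floor; the lid is shut to within 0.05 rad (8 mm at its edge) (angle between tall_box's own x axis and vertical above 3 rad and z of tall_box_mid in the frame of case below 0.045 m and linear speed of tall_box below 0.03 m/s and value of joint lid below 0.05 rad and angle between laid_box's own z axis and vertical below 0.1 rad and z of laid_box in the frame of case below 0.015 m and x of tall_box_mid in the frame of case between -0.06 and 0.06 m and y of tall_box_mid in the frame of case between -0.05 and 0.05 m); the robot touches nothing.
It fails at once if the standing box is gripped or shoved hard: over 20 N from the fingers (contact force between the fingers and tall_box above 20 N).
It fails at once if the arm or the gripper's body, not the fingers, pushes the box or the lid with over 8 N (contact force between the arm and tall_box above 8 N or contact force between the arm and lid above 8 N).
It fails at once if the standing box is lifted: its centre rises more than 35 mm above its standing height of 73 mm (height (world z) of tall_box_mid above 0.108 m).
It fails at once if the box that already lies flat is lifted (by over 20 mm) or shoved over 40 mm (height (world z) of laid_box above 0.028 m or distance of laid_box from where it was at the start of the episode above 0.04 m).
It fails at once if a candle, bottle, tape roll or small box around the case is moved more than 25 mm or tipped (distance of any of candle_a, candle_b, candle_c, bottle, tape, soap_box from where it was at the start of the episode above 0.025 m or angle between any of candle_a, candle_b, candle_c, bottle, tape, soap_box's own z axis and vertical above 0.35 rad).
It also fails if it takes over 45 s, if anything falls off the work surface, if the arm or the gripper's body presses on something with over 40 N, if the wrist force passes 120 N, or if a joint passes its speed limit or range.

## Working session

There is one attempt and no reset: what is moved stays moved. The work goes in short steps, each a Python script; the robot and the scene stay as the last script left them, time stands still between calls to the robot, and variables do not carry over. Pictures are saved under pics/ and viewed, at most 10 in all, crops included, and the job is handed in when it is done.

```bash
mkdir -p pics; ls
python3 - <<'E'
from rig import robot
import cv2
for n in ("scene","side"):
    cv2.imwrite(f"pics/{n}0.png",robot.grab_frame(n)[:,:,::-1]); print(n,robot.camera_info(n))
s=robot.get_state();print(s["time"],s["ee_pos"],s["tool_rot"])
E
```

```text
pics
scene {'fx': 502.3114572970033, 'fy': 502.3114572970033, 'cx': 314.9120806711675, 'cy': 203.89214227822114, 'rvec': array([ 2.01149751,  1.55019937, -0.53699539]), 'tvec': array([-0.11754457, -0.35596614,  1.78482984])}
side {'fx': 494.1451668553699, 'fy': 494.1451668553699, 'cx': 320.95329719087573, 'cy': 192.53115366346827, 'rvec': array([ 0.08656681, -2.82294292,  1.28016198]), 'tvec': array([0.53241643, 0.10020279, 1.6875042 ])}
0.1 [0.25860064 0.56866828 0.22391797] [[-9.10314125e-01  4.13917948e-01 -3.54293499e-04]
 [ 4.13918091e-01  9.10313603e-01 -9.78368591e-04]
 [-8.24461275e-05 -1.03727124e-03 -9.99999459e-01]]
```

View pics/scene0.png

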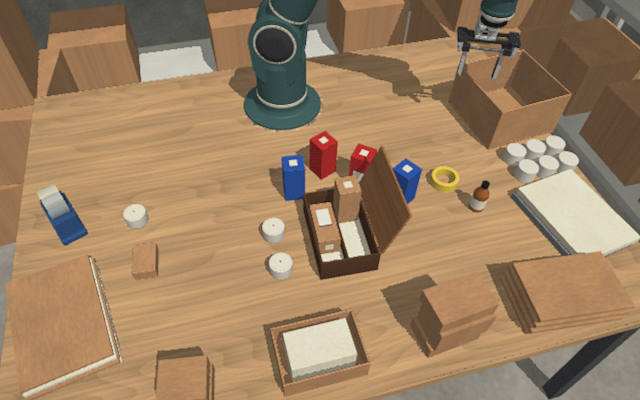

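View pics/side0.png

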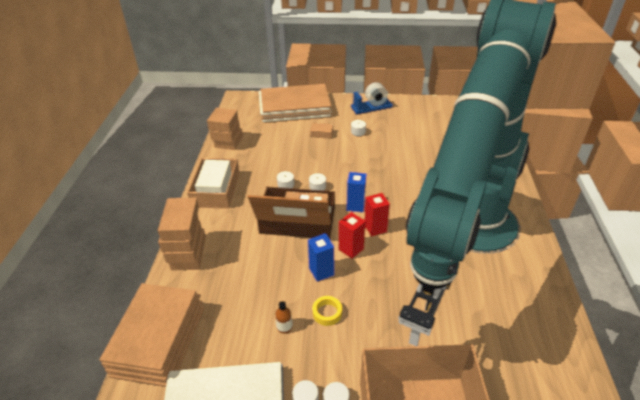

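The kraft box at about (347,198), inside the case's lid-side lane, is the tall_box. The blue ones at (293,177) and (407,180) and the red ones at (323,155) and (363,160) are look-alikes outside the case. I'll confirm that in an enlarged crop.

Run:
```python
import cv2
a=cv2.imread("pics/scene0.png")[130:290,250:450]
cv2.imwrite("pics/c1.png",cv2.resize(a,None,fx=4,fy=3.75*4/3.75*0.9375,interpolation=cv2.INTER_CUBIC))
a=cv2.imread("pics/side0.png")[160:290,230:400]
cv2.imwrite("pics/c2.png",cv2.resize(a,None,fx=4,fy=4,interpolation=cv2.INTER_CUBIC))
```

```text
(no output)
```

View pics/c1.png

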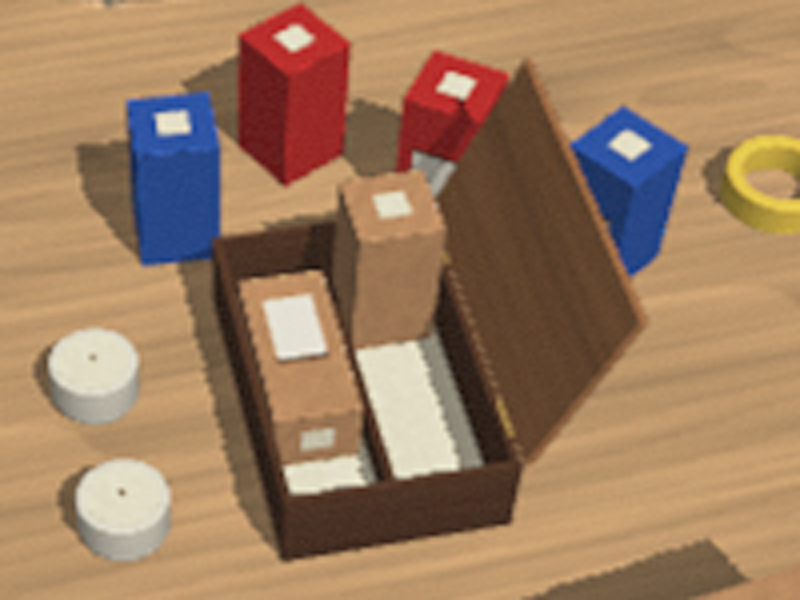

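View pics/c2.png

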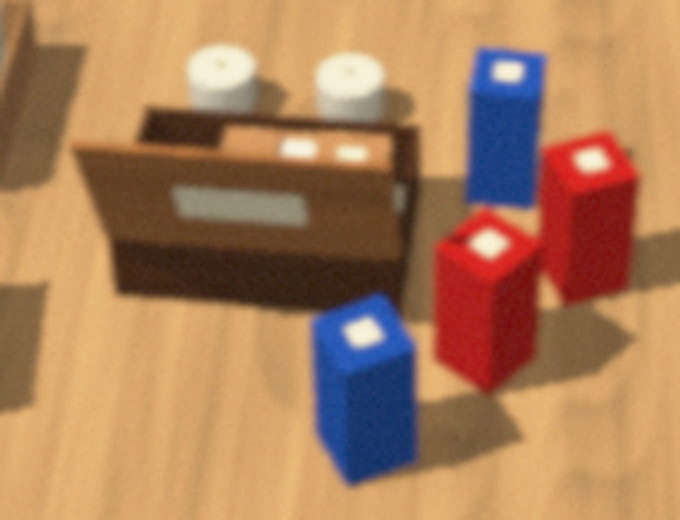

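The crop confirms it. The kraft box with its top at crop (390,205) stands in the case's +y lane, and the blue and red ones stand on the bench. The laid box is in the -y lane, and the lid spans crop (527,60) to (645,320). Next I'll fit the poses.

```bash
cat > fit.py <<'E'
import numpy as np, cv2
from scipy.optimize import least_squares
from rig import robot
C={n:robot.camera_info(n) for n in("scene","side")}
def proj(n,P):
    c=C[n];K=np.array([[c["fx"],0,c["cx"]],[0,c["fy"],c["cy"]],[0,0,1]])
    return cv2.projectPoints(np.array(P,float).reshape(-1,1,3),c["rvec"],c["tvec"],K,None)[0].reshape(-1,2)
def w(p,P):
    c,s=np.cos(p[2]),np.sin(p[2]);P=np.atleast_2d(P)
    return np.c_[p[0]+c*P[:,0]-s*P[:,1],p[1]+s*P[:,0]+c*P[:,1],P[:,2]]
def lid(a,x,r,t): # r from hinge, t outward offset
    return [x,.079-r*np.cos(a)+t*np.sin(a),.076+r*np.sin(a)+t*np.cos(a)]
X,Y,H=.121,.079,.076
def pts(p):
    a,bx,by,byaw=p[3:7]
    def b(i,j):
        c,s=np.cos(byaw),np.sin(byaw);return [bx+.03*(c*i-s*j),by+.03*(s*i+c*j),.138]
    sc=[([-X,-Y,H],215,240),([X,-Y,0],287,558),([X,Y,0],512,520),([X,-Y,H],282,503),([X,Y,H],519,462),
        (lid(a,X,.158,0),643,320),(lid(a,-X,.158,0),527,62),
        (b(-1,-1),339,184),(b(-1,1),424,172),(b(1,1),443,235),(b(1,-1),352,241)]
    si=[([X,Y,0],118,292),([-X,Y,0],402,310),([X,-Y,H],148,108),([-X,-Y,H],419,127),
        (lid(a,X,.158,.007),75,148),(lid(a,-X,.158,.007),392,167)]
    return sc,si
def res(p):
    sc,si=pts(p)
    e=proj("scene",w(p,[q[0] for q in sc]))-[[250+q[1]/4,130+q[2]/3.75] for q in sc]
    f=proj("side",w(p,[q[0] for q in si]))-[[230+q[1]/4,160+q[2]/4] for q in si]
    return np.r_[e.ravel(),f.ravel()]
if __name__=="__main__":
    r=least_squares(res,[.6,0,0,1.9,-.07,.038,0],loss="soft_l1")
    print(r.x.round(4),"\n",res(r.x).reshape(-1,2).round(1).tolist())
    p=r.x
    def ray(n,u,v,z):
        c=C[n];R=cv2.Rodrigues(c["rvec"])[0];d=R.T@[(u-c["cx"])/c["fx"],(v-c["cy"])/c["fy"],1];o=-R.T@c["tvec"]
        return (o+d*(z-o[2])/d[2]).round(3)
    for nm,u,v in [("candA",93,354),("candB",122,494)]: print(nm,ray("scene",250+u/4,130+v/3.75,.045))
    for nm,u,v in [("blue1",172,123),("red1",294,38),("red2",456,85),("blue2",630,145)]: print(nm,ray("scene",250+u/4,130+v/3.75,.13))
    for nm,u,v in [("laid near",283,275),("laid",350,410)]: print(nm,ray("scene",250+u/4,130+v/3.75,.068))
    print("lid edge",w(p,lid(p[3],0,.158,.007)))
    np.save("p.npy",p)
E
python3 fit.py
```

```text
[ 0.6101  0.0273 -0.0546  1.927  -0.072   0.0349 -0.0629] 
 [[-1.0, -1.1], [-1.4, 0.8], [-0.4, 0.8], [0.5, 0.0], [1.0, 0.6], [-0.5, -0.0], [-0.8, -1.6], [-0.2, -0.8], [0.1, 0.2], [-0.3, -0.1], [0.4, 0.6], [-0.5, 1.5], [0.3, 2.7], [-0.3, -0.2], [0.9, -0.1], [-1.4, 0.3], [0.4, 1.5]]
candA [ 0.55  -0.146  0.045]
candB [ 0.674 -0.153  0.045]
blue1 [ 0.414 -0.055  0.13 ]
red1 [0.346 0.053 0.13 ]
red2 [0.425 0.153 0.13 ]
blue2 [0.516 0.251 0.13 ]
laid near [ 0.528 -0.004  0.068]
laid [0.658 0.006 0.068]
lid edge [[0.61772221 0.16770794 0.221643  ]]
```

```bash
cat > h.py <<'E'
import numpy as np, cv2
from rig import robot
from fit import w, lid
p=np.load("p.npy");c,s=np.cos(p[2]),np.sin(p[2])
R=np.array([[-s,c,0],[c,s,0],[0,0,-1.]])   # tool y along case x, pointing down
def W(x,y,z): return w(p,[x,y,z])[0]        # case -> world
def st(t=""):
    q=robot.get_state();print(t,round(q["time"],2),q["ee_pos"].round(4),np.round(q["force"],1))
E
python3 - <<'E'
from h import *
robot.gripper_to(0.0)
e=robot.get_state()["ee_pos"]; robot.move_linear([e[0],e[1],.33],velocity=.25)
bx,by=p[4],p[5]
robot.move_ptp(W(bx-.08,by,.33),R); st("above")
robot.move_linear(W(bx-.075,by,.127)); st("down")
hit=robot.move_linear(W(bx-.03-.0125+.015,by,.127),velocity=.05,threshold=1.0); st(hit)
cv2.imwrite("pics/s1.png",cv2.resize(robot.grab_frame("scene")[120:300,230:470,::-1],None,fx=3,fy=3))
E
```

```text
above 4.03 [0.4602 0.0715 0.3299] [-0.2  0.7 -0.5]
down 5.53 [0.4655 0.0703 0.1276] [ 0.5 -0.3  0.4]
False 6.63 [0.5123 0.0676 0.127 ] [-0.7  1.  -1. ]
```

View pics/s1.png

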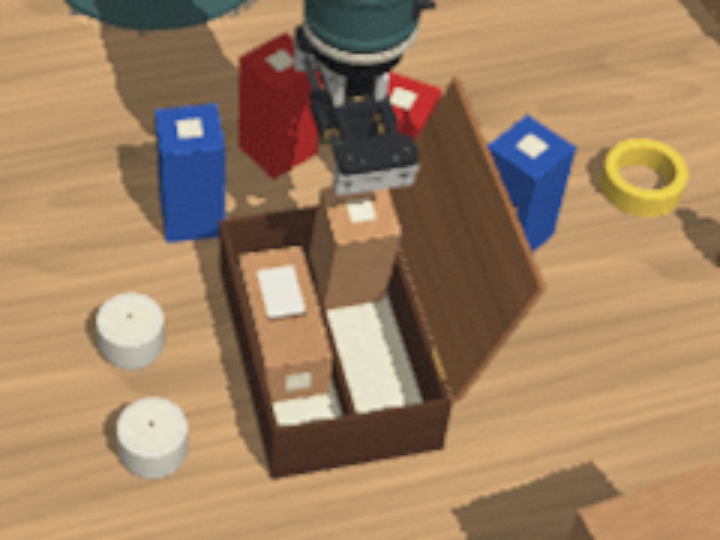

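The gripper, at crop (375,165), is behind the top of the tall box at crop (362,215), which has just begun to lean. I'll keep pushing slowly.

Run:
```python
from h import *
bx,by=p[4],p[5]
for d in (.03,.045,.06,.068):
    robot.move_linear(W(bx-.0425+d,by,.127),velocity=.05); st(d)
robot.move_linear(W(bx-.0425+.03,by,.127)); robot.pause(.3)
robot.move_linear(W(bx-.0425,by,.34),velocity=.25); st("up")
cv2.imwrite("pics/s2.png",cv2.resize(robot.grab_frame("scene")[120:300,230:470,::-1],None,fx=3,fy=3))
```

```text
0.03 7.13 [0.5277 0.0666 0.1268] [ 0.2  0.9 -0.3]
0.045 7.58 [0.5427 0.0658 0.1269] [-0.1  0.1 -0.9]
0.06 8.03 [0.5576 0.065  0.1268] [-0.5 -0.2 -0.6]
0.068 8.34 [0.5657 0.0646 0.127 ] [-0.  -0.1 -0. ]
up 10.05 [0.4973 0.0683 0.3388] [-0.4  0.1  0.4]
```

View pics/s2.png

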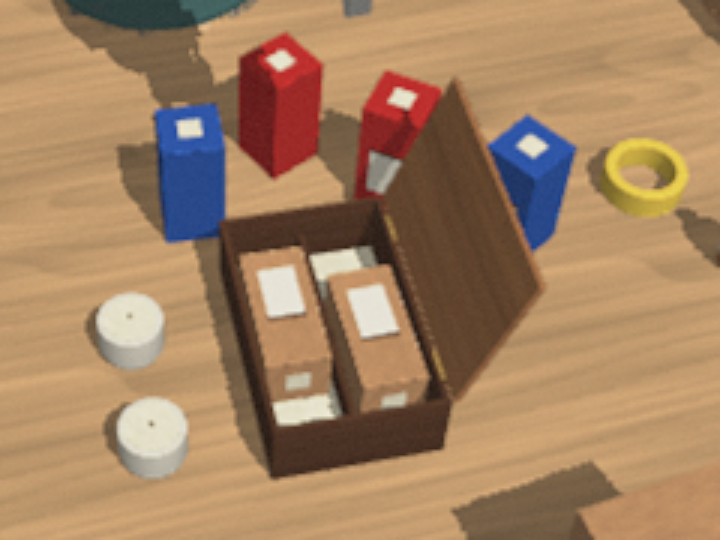

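The tall box now lies window-up in its lane at crop (372,310), beside the laid box at (282,320), and the lid is still open. Next I'll push the lid along its arc from outside.

Run:
```python
from h import *
hw=.008; a0=p[3]
def tcp(a,r):
    """TCP with the fingers' lower -y corner on the lid's outer face (past upright: side on the edge)."""
    if a>np.pi/2:
        _,y,_=lid(a,0,.158,.007); z=.205
    else: _,y,z=lid(a,0,r,.007)
    return W(0,y+hw,z+.019)
y0=lid(a0,0,.158,.007)[1]
robot.move_linear(W(-.05,y0+.05,.36),velocity=.25)
robot.move_linear(W(0,y0+.05,.224),velocity=.2); st("beside")
for a in np.linspace(a0-.1,.0,13):
    robot.move_linear(tcp(a,.13),velocity=.08); st(round(a,2))
cv2.imwrite("pics/s3.png",cv2.resize(robot.grab_frame("scene")[120:300,230:470,::-1],None,fx=3,fy=3))
```

```text
beside 11.8 [0.6207 0.2176 0.2254] [-0.6  0.6  0.3]
1.83 12.66 [0.6172 0.1611 0.2238] [-0.2  0.2  0.2]
1.67 13.1 [0.6161 0.1367 0.224 ] [0.4 1.1 0.4]
1.52 13.53 [0.6149 0.1142 0.2253] [ 0.5 -0.3  0.5]
1.37 13.93 [0.6138 0.0944 0.2238] [0.5 0.8 0.4]
1.22 14.33 [0.6127 0.0751 0.2193] [-0.1  0.2 -1.1]
1.07 14.73 [0.6116 0.0568 0.212 ] [-0.   0.8  0.9]
0.91 15.13 [0.6106 0.0397 0.2019] [-0.2  0.6  0.9]
0.76 15.53 [0.6097 0.0244 0.1894] [ 0.1  0.7 -0.4]
0.61 15.93 [0.609  0.0112 0.1747] [ 0.2 -0.8  0.2]
0.46 16.33 [6.083e-01 4.000e-04 1.581e-01] [-0.9  0.4  0.4]
0.3 16.73 [ 0.6079 -0.0079  0.1402] [-0.5  0.2  0.6]
0.15 17.13 [ 0.6076 -0.0133  0.1211] [-0.2  0.1  0.8]
0.0 17.53 [ 0.6082 -0.0155  0.1022] [-2.8  2.4 15.4]
```

View pics/s3.png

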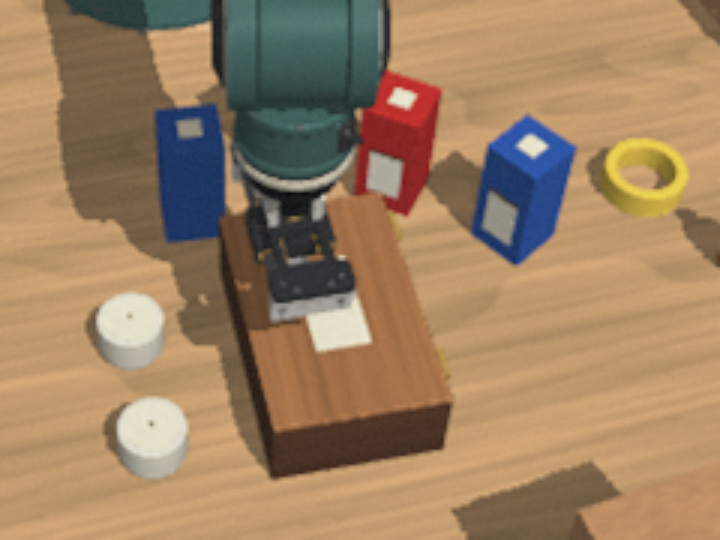

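The lid is down flat on the rim, and 15 N of reaction at tip height z ≈ 83 mm means it has reached the hard stop. I'll press once more nearer the edge to be sure, then back off and check.

Run:
```python
from h import *
y=-.06
robot.move_linear(W(0,-.043,.115)); robot.move_linear(W(0,y,.115)); robot.pause(.2)
print(robot.move_linear(W(0,y,.099),velocity=.03,threshold=10)); st("press"); robot.pause(.3)
robot.move_linear(W(0,y,.3),velocity=.2); robot.move_linear(W(-.16,y+.05,.36),velocity=.2); st("clear")
cv2.imwrite("pics/s4.png",cv2.resize(robot.grab_frame("scene")[120:300,230:470,::-1],None,fx=3,fy=3))
```

```text
True
press 18.76 [ 0.6068 -0.0325  0.1022] [-3.4  1.1 11.6]
clear 21.24 [0.4501 0.0257 0.3596] [ 0.  -0.1 -0.8]
```

View pics/s4.png

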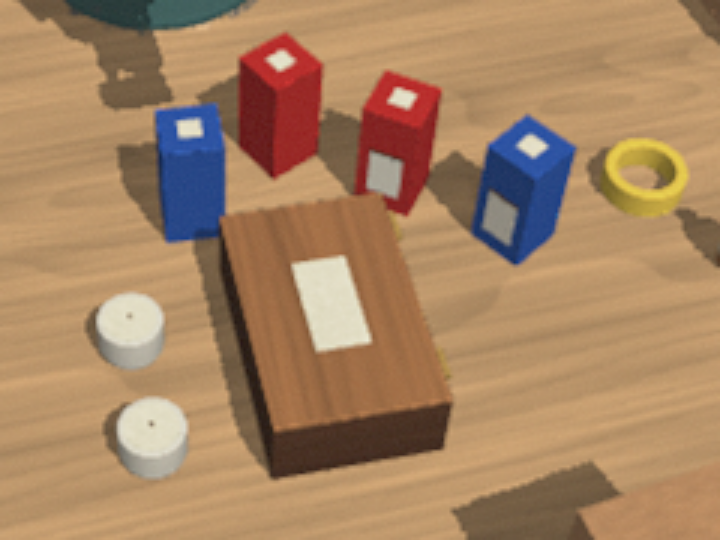

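The lid lies flush on the case, from crop (220,215) to (450,400). The candles at (130,330) and (152,437) haven't moved, and the arm is clear.

```bash
python3 -c "
from rig import robot
print(robot.sign_off())"
```

```text
the job is handed in; nothing more can be done
None
```

The standing box was tipped onto its back, window up, in its lane, the lid was pushed fully shut, the arm moved clear and the job was handed in; the rig returned no verdict.

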